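Park the microtome handwheel

ROBOT

A 6-joint arm with a two-finger parallel gripper is mounted at the origin on the work surface. World frame = base frame: x ahead of the robot, y to its left, z up, the work surface at z = 0. Lengths are in mm, angles in rad, forces in N, time in s.
With the tool pointing down it reaches from about 400 to 925 mm from the base axis. Payload 12.5 kg.
Tool frame: the origin (TCP) lies on the front face of the gripper's body, between the roots of the fingers; the fingertips stand 78 mm ahead of it and the grasp point (between the pads) lies 59 mm ahead of it (env.nose_length is the distance from the TCP to the fingertips, in mm); z points along the fingers, y is the line along which they close (so a half turn about z gives the same grasp; the last joint's range is limited). The gripper opens to 95 mm and grips with 3 to 60 N. Pads are 20 mm wide; open, the fingers measure 119 mm over their backs; the gripper's body (75 mm by 180 mm) begins 59 mm behind the grasp point.
Start: joints at [-1.374, 0.491, 1.559, -0, 1.092, -0.106], TCP at [186.393, -596.57, 292.261] pointing down, gripper open.
Joint ranges: [-3.1, 3.1], [-0.84, 2.19], [0.05, 2.79], [-1.13, 4.28], [0.06, 2.93], [-2.69, 2.69]. Speed limits (rad/s): [2.22, 2.22, 2.79, 3.14, 3.14, 3.14].

INTERFACE

Orientations are given as [roll, pitch, yaw] about the fixed x, y, z axes, in that order (R = Rz(yaw) Ry(pitch) Rx(roll)).
In Python, from cell import env gives the robot as it stands.
- The arm moves only by the tool jog_arm, never from a script. Its argument "motion" is a list of rows, each a list of 7 numbers: the turn, a rotation vector about the tool's x, y, z in degrees, then the shift along the tool's x, y, z in mm, then the finger opening in mm, from 0 to 95.1. In form: [[wx, wy, wz, x, y, z, hand], ...]. A call has 1 to 10 rows; each row shifts and turns the commanded pose from where the row before left it, along the tool's axes as they then stand; what a row does not reach is not made up. A row lasts 1/8 s, in which the tool goes at most 62.5 mm and 10.7 degrees, less where a joint would pass 70% of its speed; a pose out of reach is approached as far as the arm can. A call is refused whole if a number of a shift passes 62.5 or a number of a turn 10.7, either way. A call with a gripper value outside its range is refused whole. The fingers move at their own pace and stop on an object; the grip force is fixed at half the most. Time passes only in rows, so rows that do not move let the fingers close. It gives the time, the measured TCP pose, the force, the opening and the grip force at its end, in the units of the state.
- env.state(): the state, without advancing time (a new reading comes with each control period).
- env.read_camera(name): name is "scene" or "top"; returns a dict with "color" (384x512x3 uint8, red, green, blue), "z_map" (384x512 float32, mm along the optical axis (not along the pixel's ray), 0 where there is no reading), "camera_matrix" (3x3 intrinsics, pixels), "world_to_cam" (4x4, takes a point from world to camera coordinates). Camera axes: x right, y up, looking along -z (the intrinsics and any distortion apply to the point x, -y, -z); pixel columns grow to the right and rows downward; lengths in mm; the calibration is good to about 2 mm. A picture is of the moment at which its call begins.
- env.job_done(): hands the job in; it is judged then, once.
Trained networks look in the newest picture that a camera, given by its name, has taken for a name from the list of things; names that differ only in an ending like _2 or _b are one class to them, and where a whole thing is asked for, a point or a joint stands for the part that bears it (a point fixed in the world has none). Each returns a list of dicts, best first, with "score" (0 to 1); they miss things now and then, are a little off and sometimes report something else, mostly with a low value. They report only what shows in the picture. A call takes as long as a camera call.
- env.recognise(camera, thing): "location" ([column, row] in pixels, amid what is visible of it).
The state is a dict: "t": time; "joints": joint angles; "qvel": joint speeds; "tau": joint torques, N m; "eef_pos": TCP position; "tcp_rot": TCP orientation; "ft_force": force on the tool from outside, world axes, zero at the start; "moment": the same for the moment, N m; "opening": opening from 0.0 (shut) to 1.0 (fully open); "grip_force": force on a finger pad.
Only numpy, scipy, OpenCV 4.12 (cv2) and the standard library are available. Lean on these libraries where they do the work, as an engineer would, in place of code of your own. Each camera call takes 0.05 s, during which the arm holds its last target. There are 200 camera calls.

TASK

The microtome has to be parked before its blade is changed. Its crank grip is folded away, so push the handwheel round by its spokes with a fingertip, gently and without gripping it, going on to the next spoke as each one passes and turning whichever way you like, until the orange grip points straight up from the axle, and leave it standing there with the hand clear. Leave the bottle, slide box and specimen pot beside it alone.

Things in the scene. Friction and masses are not known exactly. Their poses are not given: they have to be found in the camera images.
- axle (a point): Centre of the handwheel: on the axle, midway through the rim's and spokes' thickness, 150 mm above the bench, fixed to the microtome. y axis: the axle, level, out of the wheel's front, away from the housing; z up; x level in the wheel's plane. Grey hub 52 mm across, its front 17 mm (shaft end 21 mm) before this point. The robot can reach the front and through between the spokes.
- microtome: The microtome, fixed: origin on the bench straight below axle, same axes. White housing 300 mm long (x -150 to 150), 258 mm high, its flat side parallel to the wheel, 50 mm behind the wheel's middle plane (y -50 to -300); a bearing boss 92 mm across stands out to 32 mm behind that plane. Base 22 mm high, y -40 to -310. The blade and specimen side is +x.
- crankshaft (a joint): Angle of the handwheel (rad): 0 with the orange grip straight up from the axle, growing clockwise as seen from the wheel's front (grip going from up towards -x of axle). Turns without end; each 6.283 is the same place. Nearly balanced, friction about 0.22 N m: it stops when no longer pushed and stays where left. At the start the grip points at least 100 degrees away from up.
- handwheel: The whole upright handwheel: round black rim 18 mm thick, 200 mm across outside and 164 mm inside, grey hub, spokes and folded grip. Origin at its centre (same point as axle), turning with the wheel: y points out of its front along the axle, z from the axle towards the orange grip.
- spokes: The wheel's five straight aluminium spokes, 72 degrees apart, and the folded grip; origin and axes as handwheel. One spoke runs along +z, under the orange grip. Each is 16 mm wide in the wheel's plane, 12 mm thick along the axle (6 mm either side of the origin) and crosses the opening from the hub (radius 26 mm) to the rim (inner radius 82 mm); between them the wheel is open.
- grip (a point): Middle of the folded crank grip, an orange rod 17 mm across and 46 mm long folded into the front of one spoke, 34 to 80 mm from the axle, its front 13.5 mm before the wheel's middle plane. This point is 57 mm from the axle, 5 mm before the middle plane; its z axis points from the axle outward along the grip. A steel hinge lug joins it to the rim.
- bottle: Loose amber bottle with a white cap, 60 mm across, 115 mm high, standing; origin at the centre of its underside. A bystander.
- slidebox: Loose closed slide box, blue with a white lid, 100 x 84 x 36 mm; origin at the centre of its underside. A bystander.
- pot: Loose clear specimen pot with a red lid, 48 mm across, 58 mm high, standing; origin at the centre of its underside. A bystander.

How it is judged:
By the outcome, as a careful person would: the job done as asked, in the order asked, and still so for the second after the job is handed in, with the robot touching nothing.
It also fails if it takes over 64 s, if anything falls off the work surface, if the arm or the gripper's body presses on something with over 40 N, if the wrist force passes 120 N, or if a joint passes its speed limit or range.

## Working session

There is one attempt and no reset: what is moved stays moved. The work goes in short steps, Python scripts to look and compute and a tool call to move; the robot and the scene stay as the last step left them, time stands still between calls to the robot, and variables do not carry over. Pictures are saved under pics/ and viewed, at most 10 in all, crops included, and the job is handed in when it is done.

Besides the shell and the picture viewer there is one more tool, called as name(argument=value, ...), one argument or row to a line, values as JSON. jog_arm: Moves the arm, as the interface text tells. Its arguments: {"type":"object","properties":{"motion":{"type":"array"}},"required":["motion"]}

```bash
mkdir -p pics
cat > h.py <<'E'
import numpy as np, cv2
from cell import env
def cam(n):
    d=env.read_camera(n); return d
def pt(d,u,v,z=None):
    K=d["camera_matrix"]; T=np.linalg.inv(d["world_to_cam"])
    z=d["z_map"][int(v),int(u)] if z is None else z
    r=np.array([(u-K[0,2])/K[0,0],(v-K[1,2])/K[1,1],1])*z
    return (T@np.array([r[0],-r[1],-r[2],1]))[:3]
def proj(d,p):
    K=d["camera_matrix"];c=(d["world_to_cam"]@np.append(p,1))[:3]
    q=K@np.array([c[0],-c[1],-c[2]]);return q[:2]/q[2]
E
python3 - <<'E'
from h import *
ims=[]
for n in("scene","top"):
    d=cam(n); cv2.imwrite(f"pics/{n}0.png",d["color"][:,:,::-1])
    print(n,np.linalg.inv(d["world_to_cam"])[:3].round(2).tolist(), d["camera_matrix"].tolist())
    for t in("axle","handwheel","grip","microtome","bottle","slidebox","pot"):
        for r in env.recognise(n,t)[:1]:
            u,v=r["location"]; print(t,round(r["score"],2),round(u),round(v),pt(d,u,v).round())
print(env.state())
E
```

```text
scene [[0.35, -0.68, 0.65, 994.44], [0.94, 0.25, -0.25, -48.15], [0.01, 0.69, 0.72, 683.09]] [[364.5843022084016, 0.0, 254.42103200257344], [0.0, 364.5843022084016, 186.2332066451216], [0.0, 0.0, 1.0]]
axle 0.64 76 263 [ 661. -175.  253.]
handwheel 0.84 152 240 [594. -78. 169.]
grip 0.85 152 247 [601. -80. 160.]
microtome 0.78 71 261 [ 657. -181.  255.]
bottle 0.78 336 280 [733. 217.  84.]
slidebox 0.9 308 202 [506. 279.  34.]
pot 0.77 276 163 [362. 260.  41.]
top [[0.07, 0.98, -0.2, 332.09], [-1.0, 0.06, -0.01, 124.47], [0.0, 0.2, 0.98, 1008.52]] [[410.1687821031435, 0.0, 256.3657661256775], [0.0, 410.1687821031435, 188.8754066406731], [0.0, 0.0, 1.0]]
axle 0.74 434 181 [ 522. -198.  260.]
handwheel 0.78 360 163 [565. -73. 199.]
grip 0.79 352 178 [543. -66. 161.]
microtome 0.93 436 182 [ 521. -202.  258.]
bottle 0.7 225 112 [700. 221.  92.]
slidebox 0.84 191 201 [491. 291.  37.]
pot 0.74 192 266 [338. 270.  59.]
{'t': 0.8, 'joints': array([-1.37360696e+00,  4.90858968e-01,  1.55890175e+00, -1.48689372e-05,
        1.09170130e+00, -1.05598722e-01]), 'qvel': array([ 0.00017671,  0.00053665,  0.00043046,  0.00026983, -0.00093387,
       -0.00050488]), 'tau': array([-5.38355616e-04, -6.12416410e+01, -2.58424509e+01,  6.94207661e-02,
        4.45083284e-02, -1.42246671e-05]), 'eef_pos': array([ 186.38513507, -596.56683538,  292.28584252]), 'tcp_rot': array([3.14146413e+00, 2.68920876e-05, 3.02794936e-01]), 'ft_force': array([-0.26716085, -0.07343664,  0.52253693]), 'moment': array([ 0.02070239,  0.04091776, -0.04844971]), 'grip_force': 0.0, 'opening': 0.9954973134559271}
```

View pics/scene0.png

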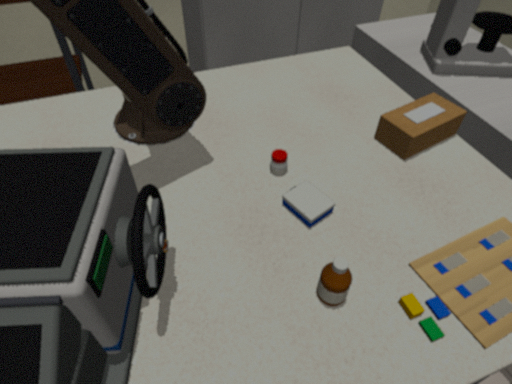

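View pics/top0.png

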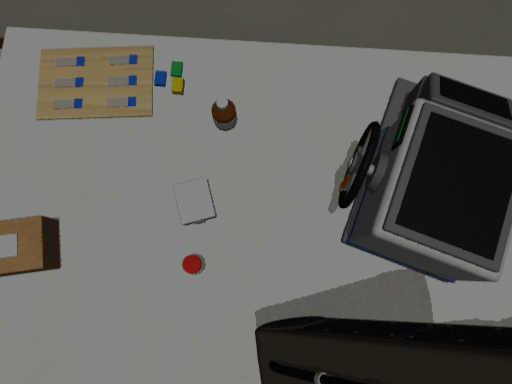

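```bash
cat >> h.py <<'E'
def cloud(d):
    K=d["camera_matrix"];z=d["z_map"];v,u=np.mgrid[0:384,0:512];m=z>0
    r=np.stack([(u-K[0,2])/K[0,0]*z,-(v-K[1,2])/K[1,1]*z,-z,np.ones_like(z)],-1)
    return (r@np.linalg.inv(d["world_to_cam"]).T)[...,:3],m
def loc(P,c,yaw): # world->microtome axle frame
    q=P-c; a,b=np.cos(yaw),np.sin(yaw)
    return np.stack([q[...,0]*a+q[...,1]*b,-q[...,0]*b+q[...,1]*a,q[...,2]],-1)
E
python3 - <<'E'
from h import *
from scipy.optimize import least_squares
C=[];O={}
for n in("scene","top"):
    d=cam(n);P,m=cloud(d)
    col=d["color"].astype(int)
    hsv=cv2.cvtColor(d["color"],cv2.COLOR_RGB2HSV)
    o=(hsv[...,0]>5)&(hsv[...,0]<22)&(hsv[...,1]>150)&(hsv[...,2]>60)&m&(np.linalg.norm(P-[560,-75,150],axis=2)<130)
    O[n]=P[o]; dark=(hsv[...,2]<60)&m&(np.linalg.norm(P-[560,-75,150],axis=2)<135)
    C.append(P[dark]);print(n,dark.sum(),o.sum(),np.argwhere(o).mean(0) if o.any() else 0)
def res(p,Q):
    l=loc(Q,np.array([p[0],p[1],150]),p[2]);rho=np.hypot(l[:,0],l[:,2])
    return np.hypot(rho-91,l[:,1])-9
for Q,nm in((np.vstack(C),'both'),(C[0],'scene'),(C[1],'top')):
    best=min((least_squares(res,[560+dx,-75+dy,y],args=(Q,),loss='soft_l1',f_scale=3) for y in(-.2,-.4,-.6) for dx in(-15,15) for dy in (-15,15)),key=lambda s:s.cost)
    r=res(best.x,Q);print(nm,best.x.round(3),len(Q),np.median(abs(r)).round(1))
    if nm=='both':p=best.x
for n in O:
    l=loc(O[n],np.array([p[0],p[1],150]),p[2]);print(n,l.round(0).tolist())
E
python3 - <<'E'
import cv2
a=cv2.imread('pics/scene0.png')[170:310,110:190];b=cv2.imread('pics/top0.png')[110:220,320:400]
f=lambda x,k:cv2.resize(x,None,fx=k,fy=k,interpolation=cv2.INTER_CUBIC)
a=f(a,4);b=f(b,5)
import numpy as np
b=cv2.copyMakeBorder(b,0,560-b.shape[0],0,0,cv2.BORDER_CONSTANT);cv2.imwrite('pics/crop.png',np.hstack([a,b]))
E
```

```text
scene 5560 5 [248.8 164.4]
top 3176 58 [181.53448276 345.24137931]
both [ 559.711 -106.524   -3.35 ] 8736 23.3
scene [ 5.58394e+02 -1.07816e+02 -2.16000e-01] 5560 23.8
top [ 5.62285e+02 -1.02478e+02 -1.57000e-01] 3176 25.4
scene [[11.0, -43.0, -57.0], [14.0, -43.0, -62.0], [13.0, -41.0, -64.0], [17.0, -39.0, -79.0], [16.0, -41.0, -79.0]]
top [[8.0, -42.0, -28.0], [9.0, -41.0, -31.0], [9.0, -39.0, -28.0], [9.0, -37.0, -26.0], [11.0, -40.0, -32.0], [11.0, -38.0, -29.0], [11.0, -36.0, -30.0], [14.0, -40.0, -31.0], [14.0, -38.0, -28.0], [13.0, -36.0, -30.0], [15.0, -41.0, -35.0], [15.0, -39.0, -35.0], [15.0, -37.0, -31.0], [14.0, -35.0, -33.0], [16.0, -43.0, -46.0], [16.0, -41.0, -41.0], [17.0, -40.0, -38.0], [16.0, -38.0, -38.0], [16.0, -36.0, -36.0], [16.0, -34.0, -34.0], [18.0, -42.0, -46.0], [19.0, -41.0, -39.0], [18.0, -39.0, -40.0], [18.0, -37.0, -38.0], [17.0, -35.0, -39.0], [20.0, -42.0, -48.0], [20.0, -40.0, -45.0], [20.0, -38.0, -42.0], [20.0, -36.0, -41.0], [21.0, -44.0, -56.0], [22.0, -41.0, -49.0], [21.0, -39.0, -48.0], [21.0, -37.0, -47.0], [21.0, -35.0, -44.0], [23.0, -42.0, -53.0], [23.0, -40.0, -52.0], [23.0, -38.0, -49.0], [22.0, -36.0, -51.0], [24.0, -42.0, -62.0], [25.0, -41.0, -54.0], [25.0, -39.0, -54.0], [24.0, -37.0, -53.0], [25.0, -35.0, -50.0], [27.0, -42.0, -59.0], [27.0, -40.0, -56.0], [26.0, -38.0, -57.0], [27.0, -37.0, -52.0], [28.0, -43.0, -67.0], [28.0, -41.0, -64.0], [29.0, -40.0, -57.0], [29.0, -38.0, -56.0], [27.0, -35.0, -60.0], [30.0, -40.0, -64.0], [30.0, -38.0, -63.0], [30.0, -37.0, -60.0], [32.0, -37.0, -65.0], [38.0, -43.0, -67.0], [37.0, -40.0, -68.0]]
```

View pics/crop.png

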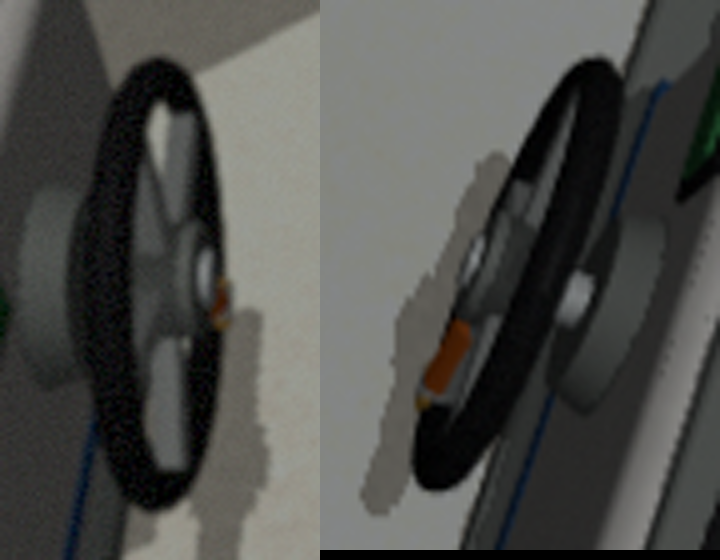

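Crop: hub near scene (150,240), wheel seen nearly edge-on; the grip is below hub toward the robot side (top px ~346,181). Refit with gating.

```bash
cat > fit.py <<'E'
from h import *
from scipy.optimize import least_squares
def res(p,Q):
    l=loc(Q,np.array([p[0],p[1],150]),p[2]);rho=np.hypot(l[:,0],l[:,2])
    return np.hypot(rho-91,l[:,1])-9
def grab():
    C=[];O=[]
    for n in("scene","top"):
        d=cam(n);P,m=cloud(d);hsv=cv2.cvtColor(d["color"],cv2.COLOR_RGB2HSV)
        near=m&(np.linalg.norm(P-[565,-75,150],axis=2)<130)
        O.append(P[near&(hsv[...,0]>5)&(hsv[...,0]<22)&(hsv[...,1]>150)&(hsv[...,2]>60)])
        C.append(P[near&(hsv[...,2]<40)])
    return C,O
if __name__=="__main__":
    C,O=grab();Q=np.vstack(C)
    out=[]
    for y in(-.2,-.35,-.5):
      for dx in(-15,0,15):
        for dy in(-10,5,20):
          p=np.array([565+dx,-75+dy,y])
          for g in(25,15,10,8,8):
            k=abs(res(p,Q))<g
            if k.sum()>100:p=least_squares(res,p,args=(Q[k],),loss='soft_l1',f_scale=2).x
          out.append(((abs(res(p,Q))<4).sum(),p))
    out.sort(key=lambda s:-s[0])
    for o in out[:4]:print(o[0],o[1].round(3))
    p=out[0][1]
    for c in C:print(len(c),[(abs(res(p,c))<g).sum() for g in(2,4,8)],np.median(res(p,c)[abs(res(p,c))<8]).round(1))
    for o in O:
        l=loc(o,np.array([p[0],p[1],150]),p[2]);print('orange',len(o),np.median(l,0).round(0),l.min(0).round(),l.max(0).round())
        # theta: grip dir angle, up->-x positive
        print(np.degrees(np.arctan2(-np.median(l[:,0]),np.median(l[:,2]))))
E
python3 fit.py
```

```text
2781 [ 5.7547e+02 -8.0664e+01 -3.0400e-01]
2781 [ 5.7547e+02 -8.0664e+01 -3.0400e-01]
2781 [575.47  -80.664  -3.446]
2781 [ 5.7547e+02 -8.0664e+01 -3.0400e-01]
2397 [np.int64(1578), np.int64(1765), np.int64(1774)] -0.5
1585 [np.int64(947), np.int64(1016), np.int64(1021)] -0.2
orange 9 [-28.  12. -61.] [-47.   8. -80.] [-21.  14. -52.]
155.6404421184856
orange 59 [-31.   7. -45.] [-48.   3. -69.] [-20.  13. -26.]
145.11896682644405
```

jog_arm(
  motion=[
    [0, 0, 0, 0, 0, -45, 0],
    [0, 0, 0, 0, 0, -45, 0],
    [0, 0, 0, 0, 0, -45, 0],
    [0, 0, 0, 0, 0, -45, 0],
    [0, 0, 0, 20, -20, -10, 0],
    [0, 0, 0, 40, -40, 0, 0],
    [0, 0, 0, 40, -40, 0, 0],
    [0, 0, 0, 40, -40, 0, 0],
    [0, 0, 0, 40, -40, 0, 0],
    [0, 0, 0, 40, -40, 0, 0],
  ],
)

```text
t: 2.25
eef_pos: [331.1, -318.3, 481.5]
tcp_rot: [-3.141, 0.0, 0.303]
ft_force: [0.9, 0.1, 0.2]
opening: 0.025
grip_force: 0.0
```

jog_arm(
  motion=[
    [0, 0, 0, 40, -40, 0, 0],
    [0, 0, 0, 40, -40, 0, 0],
    [0, 0, 0, 40, -40, 0, 0],
    [0, 0, 0, 40, -40, 0, 0],
    [0, 0, 0, 40, -40, 0, 0],
    [0, 0, 0, 40, -40, 0, 0],
    [0, 0, 0, 40, -40, 0, 0],
    [0, 0, 0, 40, -40, 0, 0],
    [0, 0, 0, 40, -40, 0, 0],
    [0, 0, 0, 40, -30, 0, 0],
  ],
)

```text
t: 3.5
eef_pos: [596.0, 173.2, 481.5]
tcp_rot: [-3.141, 0.001, 0.304]
ft_force: [0.2, 0.3, 0.1]
opening: 0.006
grip_force: 0.0
```

jog_arm(
  motion=[
    [0, 0, -9.2, 0, 0, 0, 0],
    [0, 0, -9.2, 0, 0, 0, 0],
    [0, 0, -9.2, 0, 0, 0, 0],
    [0, 0, -9.2, 0, 0, 0, 0],
    [0, 0, -9.2, 0, 0, 0, 0],
    [0, 0, -9.2, 0, 0, 0, 0],
    [0, -10, 0, 0, 0, 0, 0],
    [0, -10, 0, 0, 0, 0, 0],
    [0, -10, 0, 0, 0, 0, 0],
    [0, 0, 0, 0, 0, 0, 0],
  ],
)

```text
t: 4.75
eef_pos: [596.0, 172.2, 480.1]
tcp_rot: [-3.138, 0.525, 1.271]
ft_force: [0.6, -0.3, -1.3]
opening: 0.002
grip_force: 0.0
```

```bash
python3 -c "
from h import *
s=env.state();print(s['joints'].round(2),s['eef_pos'].round(1),s['tcp_rot'].round(3))"
```

```text
[ 0.3   0.48  1.16 -0.44  1.8   0.57] [596.  172.2 480.1] [-3.138  0.525  1.271]
```

jog_arm(
  motion=[
    [0, -10, 0, 0, 0, 0, 0],
    [0, -10, 0, 0, 0, 0, 0],
    [0, -10, 0, 0, 0, 0, 0],
    [0, 0, 0, 0, 0, 0, 0],
  ],
)

```text
t: 5.25
eef_pos: [596.3, 170.8, 480.3]
tcp_rot: [-3.135, 1.045, 1.274]
ft_force: [-0.4, -0.1, -0.9]
opening: 0.003
grip_force: 0.0
```

```bash
cat >> h.py <<'E'
from scipy.spatial.transform import Rotation as Ro
c0=np.array([575.5,-80.7,150]);yaw0=-.304;L=Ro.from_euler('z',yaw0)
def tip():
    s=env.state();R=Ro.from_euler('xyz',s['tcp_rot'])
    return L.inv().apply(s['eef_pos']+R.apply([0,0,env.nose_length])-c0),L.inv()*R,s
def path(pts):
    t,R,s=tip();print('tip local',t.round(1),'axes',R.as_matrix().round(2).tolist(),'q',s['joints'].round(2),'F',s['ft_force'].round(1),'t',s['t'])
    for p in pts:
        p=np.array(p);print(p.round(1),R.inv().apply(p-t).round(1));t=p
def pol(a,r,y):a=np.radians(a);return [-r*np.sin(a),y,r*np.cos(a)]
E
python3 -c "
from h import *
path([[-56,120,60],pol(111,60,35),pol(111,60,-10)])"
```

```text
tip local [-55.6 179.1 291.3] axes [[-0.0, 1.0, -0.0], [0.5, 0.0, -0.86], [-0.86, -0.0, -0.5]] q [ 0.38  0.59  1.14 -0.85  2.05  0.53] F [-0.4 -0.1 -0.9] t 5.25
[-56 120  60] [170.4   0.3 167.2]
[-56.   35.  -21.5] [ 27.8   0.2 114.4]
[-56.  -10.  -21.5] [-22.6  -0.   38.9]
```

jog_arm(
  motion=[
    [0, 0, 0, 34, 0, 33.4, 0],
    [0, 0, 0, 34, 0, 33.4, 0],
    [0, 0, 0, 34, 0, 33.4, 0],
    [0, 0, 0, 34, 0, 33.4, 0],
    [0, 0, 0, 34, 0, 33.4, 0],
    [0, 0, 0, 7, 0, 28.5, 0],
    [0, 0, 0, 7, 0, 28.5, 0],
    [0, 0, 0, 7, 0, 28.5, 0],
    [0, 0, 0, 7, 0, 28.5, 0],
    [0, 0, 0, 0, 0, 0, 0],
  ],
)

```text
t: 6.5
eef_pos: [552.3, 31.8, 170.1]
tcp_rot: [-3.141, 1.043, 1.261]
ft_force: [0.8, -0.0, 0.5]
opening: 0.004
grip_force: 0.0
```

Run:
```python
from h import *
path([pol(111,60,-10)])
a=cam("scene")["color"];b=cam("top")["color"]
f=lambda x,k:cv2.resize(x,None,fx=k,fy=k,interpolation=cv2.INTER_CUBIC)
cv2.imwrite('pics/s1.png',np.hstack([f(a[130:330,90:240],2.6),f(b[70:270,270:420],2.6)])[...,::-1])
```

```text
tip local [-56.2  33.3 -19. ] axes [[0.0, 1.0, -0.01], [0.5, -0.01, -0.86], [-0.86, -0.0, -0.5]] q [ 0.2   0.77  1.7  -0.86  1.44  0.99] F [ 0.8 -0.   0.5] t 6.5
[-56.  -10.  -21.5] [-19.7   0.4  38.7]
```

View pics/s1.png

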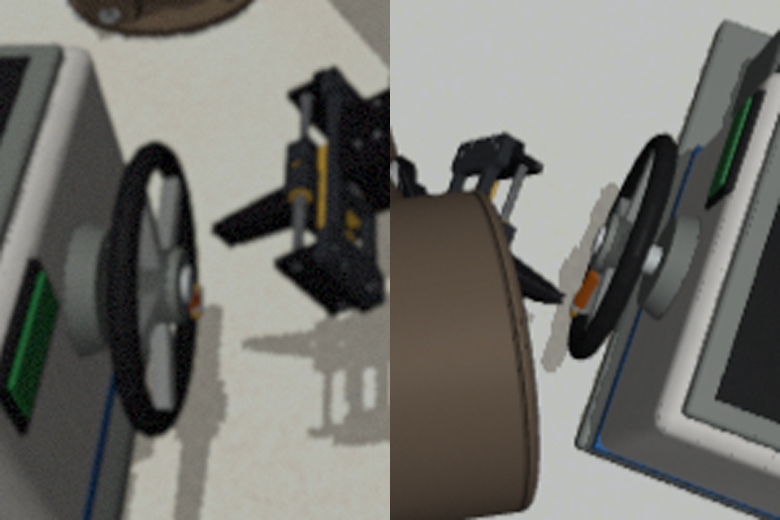

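jog_arm(
  motion=[
    [0, 0, 0, -7, 0, 13, 0],
    [0, 0, 0, -7, 0, 13, 0],
    [0, 0, 0, -6, 0, 13, 0],
    [0, 0, 0, 0, 0, 0, 0],
  ],
)

```text
t: 7.1
eef_pos: [539.3, -9.9, 167.8]
tcp_rot: [-3.14, 1.047, 1.266]
ft_force: [-1.1, -0.1, -3.0]
opening: 0.003
grip_force: 1.1
```

Run:
```python
from h import *
path([pol(a,60,-10) for a in range(105,15,-7)])
```

```text
tip local [-55.9 -10.5 -21. ] axes [[0.0, 1.0, -0.0], [0.5, -0.0, -0.87], [-0.87, -0.0, -0.5]] q [ 0.14  0.75  1.77 -0.92  1.38  1.01] F [-1.1 -0.1 -3. ] t 7.1
[-58.  -10.  -15.5] [-4.5 -2.1 -3.2]
[-59.4 -10.   -8.4] [-6.2 -1.5 -3.6]
[-60. -10.  -1.] [-6.3 -0.6 -3.7]
[-59.7 -10.    6.3] [-6.3  0.3 -3.7]
[-58.5 -10.   13.5] [-6.3  1.2 -3.6]
[-56.4 -10.   20.5] [-6.1  2.1 -3.5]
[-53.5 -10.   27.2] [-5.8  2.9 -3.4]
[-49.7 -10.   33.6] [-5.5  3.7 -3.2]
[-45.3 -10.   39.4] [-5.   4.5 -2.9]
[-40.1 -10.   44.6] [-4.5  5.1 -2.6]
[-34.4 -10.   49.1] [-3.9  5.7 -2.3]
[-28.2 -10.   53. ] [-3.3  6.2 -1.9]
[-21.5 -10.   56. ] [-2.6  6.7 -1.5]
```

jog_arm(
  motion=[
    [0, 0, 0, -4.5, -2.1, -3.2, 0],
    [0, 0, 0, -6.2, -1.5, -3.6, 0],
    [0, 0, 0, -6.3, -0.6, -3.7, 0],
    [0, 0, 0, -6.3, 0.3, -3.7, 0],
    [0, 0, 0, -6.3, 1.2, -3.6, 0],
    [0, 0, 0, -6.1, 2.1, -3.5, 0],
    [0, 0, 0, -5.8, 2.9, -3.4, 0],
    [0, 0, 0, -5.5, 3.7, -3.2, 0],
    [0, 0, 0, 0, 0, 0, 0],
  ],
)

```text
t: 8.22
eef_pos: [546.0, -10.4, 223.5]
tcp_rot: [3.139, 1.048, 1.264]
ft_force: [0.1, 0.1, 0.7]
opening: 0.003
grip_force: 0.2
```

```bash
cat > ang.py <<'E'
from fit import *
C,O=grab();p=[575.5,-80.7,-.304]
for o in O:
    if len(o)<4: print('few',len(o));continue
    l=loc(o,c0,yaw0);u,s,v=np.linalg.svd(l-l.mean(0));m=np.median(l,0)
    print('orange',len(o),m.round(0),l.min(0).round(),l.max(0).round(),'dir',v[0].round(2),'ang',np.degrees(np.arctan2(-m[0],m[2])).round(1),np.degrees(np.arctan2(-v[0][0],v[0][2])).round(1))
E
python3 ang.py
python3 - <<'E'
from h import *
path([pol(a,60,-10) for a in range(42,9,-7)])
E
```

```text
orange 174 [-37.  44.  58.] [-76.   4. -12.] [ 32.  95. 109.] dir [0.25 0.49 0.83] ang 32.6 -17.0
few 0
tip local [-49.4  -8.9  34.3] axes [[0.0, 1.0, -0.0], [0.5, -0.0, -0.87], [-0.87, 0.0, -0.5]] q [ 0.14  0.68  1.73 -0.91  1.45  0.92] F [ 0.2 -0.5  0.8] t 8.325
[-40.1 -10.   44.6] [-9.4  9.3 -4.2]
[-34.4 -10.   49.1] [-3.9  5.7 -2.3]
[-28.2 -10.   53. ] [-3.3  6.2 -1.9]
[-21.5 -10.   56. ] [-2.6  6.7 -1.5]
[-14.5 -10.   58.2] [-1.9  7.  -1.1]
```

jog_arm(
  motion=[
    [0, 0, 0, -5, 4.5, -2.5, 0],
    [0, 0, 0, -4.4, 4.8, -1.7, 0],
    [0, 0, 0, -3.9, 5.7, -2.3, 0],
    [0, 0, 0, -3.3, 6.2, -1.9, 0],
    [0, 0, 0, 0, 0, 0, 0],
  ],
)

```text
t: 8.95
eef_pos: [566.4, -17.7, 241.8]
tcp_rot: [3.139, 1.047, 1.264]
ft_force: [2.1, 1.2, -1.7]
opening: 0.009
grip_force: 1.0
```

```bash
sed -i 's/    l=loc(o,c0,yaw0);/    l=loc(o,c0,yaw0);l=l[(abs(l[:,1]-8)<9)\&(np.hypot(l[:,0],l[:,2])<88)]\n    if len(l)<4: continue\n    /' ang.py; python3 ang.py
python3 - <<'E'
from h import *
path([])
a=cam("scene")["color"];b=cam("top")["color"]
f=lambda x,k:cv2.resize(x,None,fx=k,fy=k,interpolation=cv2.INTER_CUBIC)
cv2.imwrite('pics/s2.png',np.hstack([f(a[160:310,100:212],3.5),f(b[80:230,290:402],3.5)])[...,::-1])
E
```

```text
orange 107 [-43.  10.  12.] [-83.   5. -24.] [-19.  16.  55.] dir [0.83 0.02 0.55] ang 74.1 -56.3
few 1
tip local [-27.8  -9.8  52.8] axes [[0.0, 1.0, 0.0], [0.5, -0.0, -0.87], [-0.87, 0.0, -0.5]] q [ 0.12  0.67  1.67 -0.91  1.48  0.86] F [ 1.6  0.5 -0.7] t 9.05
```

View pics/s2.png

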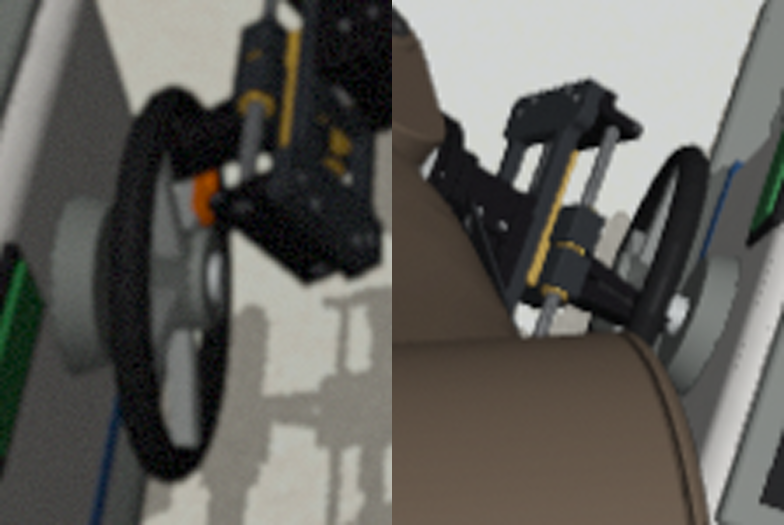

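jog_arm(
  motion=[
    [0, 0, 0, 8, -1, -14, 0],
    [0, 0, 0, 9, 0, -14.5, 0],
    [0, 0, 0, 9, 0, -15, 0],
    [0, 0, 0, 22, -8, 0, 0],
    [0, 0, 0, 22, -8, 0, 0],
    [0, 0, 0, 22, -8, 0, 0],
    [0, 0, 0, 10, -6, 10, 0],
    [0, 0, 0, 0, 0, 0, 0],
  ],
)

```text
t: 10.15
eef_pos: [559.5, 67.9, 168.6]
tcp_rot: [-3.137, 1.049, 1.27]
ft_force: [0.2, -0.0, 0.0]
opening: 0.005
grip_force: 0.0
```

```bash
python3 ang.py
python3 - <<'E'
from h import *
path([])
a=cam("scene")["color"];b=cam("top")["color"]
f=lambda x,k:cv2.resize(x,None,fx=k,fy=k,interpolation=cv2.INTER_CUBIC)
cv2.imwrite('pics/s3.png',np.hstack([f(a[160:310,100:212],3.5),f(b[80:230,290:402],3.5)])[...,::-1])
E
```

```text
orange 143 [-53.  10.  13.] [-83.   3. -39.] [-32.  15.  27.] dir [ 1.    0.03 -0.05] ang 75.9 -92.6
orange 107 [-55.   9.  16.] [-84.   3. -59.] [-36.  13.  28.] dir [-0.95  0.03  0.32] ang 73.6 71.2
tip local [-59.   69.9 -18.8] axes [[0.0, 1.0, -0.0], [0.5, -0.0, -0.87], [-0.87, 0.0, -0.5]] q [ 0.26  0.79  1.65 -0.83  1.48  0.99] F [ 0.7 -0.2 -0.4] t 10.25
```

View pics/s3.png

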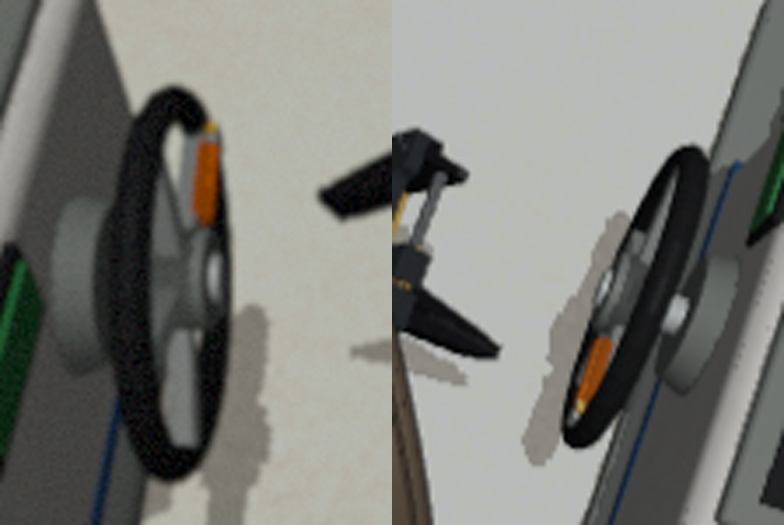

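Run:
```python
from h import *
path([pol(111,60,-10)])
```

```text
tip local [-58.9  70.  -18.5] axes [[0.0, 1.0, -0.0], [0.5, -0.0, -0.87], [-0.87, 0.0, -0.5]] q [ 0.26  0.79  1.65 -0.83  1.48  0.99] F [ 0.5 -0.3  0.3] t 10.35
[-56.  -10.  -21.5] [-37.5   3.   70.8]
```

jog_arm(
  motion=[
    [0, 0, 0, -8, 1, 15, 0],
    [0, 0, 0, -8, 1, 15, 0],
    [0, 0, 0, -8, 1, 15, 0],
    [0, 0, 0, -7, 0, 13, 0],
    [0, 0, 0, -6.5, 0, 12.8, 0],
    [0, 0, 0, 0, 0, 0, 0],
  ],
)

```text
t: 11.1
eef_pos: [538.5, -10.0, 166.4]
tcp_rot: [-3.14, 1.047, 1.266]
ft_force: [-0.5, -0.3, -2.7]
opening: 0.01
grip_force: 1.1
```

jog_arm(
  motion=[
    [0, 0, 0, -4.5, -2.1, -3.2, 0],
    [0, 0, 0, -6.2, -1.5, -3.6, 0],
    [0, 0, 0, -6.3, -0.6, -3.7, 0],
    [0, 0, 0, -6.3, 0.3, -3.7, 0],
    [0, 0, 0, -6.3, 1.2, -3.6, 0],
    [0, 0, 0, -6.1, 2.1, -3.5, 0],
    [0, 0, 0, -5.8, 2.9, -3.4, 0],
    [0, 0, 0, -5.5, 3.7, -3.2, 0],
    [0, 0, 0, -4, 3.4, -2, 0],
    [0, 0, 0, 0, 0, 0, 0],
  ],
)

```text
t: 12.35
eef_pos: [548.3, -11.7, 226.5]
tcp_rot: [3.14, 1.048, 1.264]
ft_force: [-0.3, 0.9, 0.8]
opening: 0.009
grip_force: 0.1
```

```bash
python3 ang.py
python3 - <<'E'
from h import *
path([pol(a,60,-10) for a in (46,42,38,34,30,28,26,24)])
E
```

```text
orange 233 [-21.  10.  57.] [-39.   4.  34.] [-9. 14. 86.] dir [ 0.38 -0.02 -0.93] ang 20.5 -157.9
orange 18 [-24.  12.  55.] [-32.   9.  40.] [-15.  13.  80.] dir [-0.34  0.01  0.94] ang 23.7 20.1
tip local [-46.8  -9.6  37.4] axes [[0.0, 1.0, -0.0], [0.5, -0.0, -0.87], [-0.87, 0.0, -0.5]] q [ 0.14  0.67  1.72 -0.91  1.45  0.91] F [-0.5 -0.  -0.3] t 12.45
[-43.2 -10.   41.7] [-3.9  3.6 -1.8]
[-40.1 -10.   44.6] [-2.5  3.  -1.5]
[-36.9 -10.   47.3] [-2.3  3.2 -1.3]
[-33.6 -10.   49.7] [-2.1  3.4 -1.2]
[-30. -10.  52.] [-1.9  3.6 -1.1]
[-28.2 -10.   53. ] [-0.9  1.8 -0.5]
[-26.3 -10.   53.9] [-0.8  1.9 -0.5]
[-24.4 -10.   54.8] [-0.8  1.9 -0.4]
```

jog_arm(
  motion=[
    [0, 0, 0, -2, 1.8, -0.9, 0],
    [0, 0, 0, -1.9, 1.8, -0.9, 0],
    [0, 0, 0, -2.5, 3, -1.5, 0],
    [0, 0, 0, -2.3, 3.2, -1.3, 0],
    [0, 0, 0, -1.1, 1.7, -0.6, 0],
    [0, 0, 0, -1, 1.7, -0.6, 0],
    [0, 0, 0, 0, 0, 0, 0],
  ],
)

```text
t: 13.32
eef_pos: [560.7, -15.9, 238.1]
tcp_rot: [3.141, 1.047, 1.266]
ft_force: [0.4, 0.1, -4.2]
opening: 0.005
grip_force: 2.4
```

```bash
python3 ang.py
python3 - <<'E'
from h import *
path([pol(a,60,-10) for a in (32,30,28,26,24)])
E
```

```text
orange 192 [-7. 10. 59.] [-26.   4.  34.] [-0. 14. 87.] dir [ 0.19 -0.02 -0.98] ang 7.1 -168.8
orange 11 [-19.  13.  70.] [-31.   9.  49.] [-11.  16.  80.] dir [-0.56 -0.03  0.83] ang 15.1 34.1
tip local [-33.5  -9.8  49.3] axes [[0.0, 1.0, -0.0], [0.5, -0.0, -0.87], [-0.87, 0.0, -0.5]] q [ 0.13  0.67  1.69 -0.91  1.47  0.87] F [ 1.1 -0.3 -5.6] t 13.425
[-31.8 -10.   50.9] [-1.5  1.7 -0.6]
[-30. -10.  52.] [-0.9  1.8 -0.5]
[-28.2 -10.   53. ] [-0.9  1.8 -0.5]
[-26.3 -10.   53.9] [-0.8  1.9 -0.5]
[-24.4 -10.   54.8] [-0.8  1.9 -0.4]
```

jog_arm(
  motion=[
    [0, 0, 0, -0.8, 0.9, -0.4, 0],
    [0, 0, 0, -0.7, 0.9, -0.3, 0],
    [0, 0, 0, -0.5, 1, -0.3, 0],
    [0, 0, 0, 0, 0, 0, 0],
    [0, 0, 0, 9, -6, -10, 0],
    [0, 0, 0, 9, -1, -14.5, 0],
    [0, 0, 0, 9, 0, -15, 0],
    [0, 0, 0, 9, 0, -15, 0],
    [0, 0, 0, 9, 0, -15, 0],
    [0, 0, 0, 0, 0, 0, 0],
  ],
)

```text
t: 14.68
eef_pos: [581.7, 65.4, 236.0]
tcp_rot: [3.141, 1.047, 1.267]
ft_force: [-1.5, -0.8, -1.0]
opening: 0.002
grip_force: 0.0
```

```bash
cat > th.py <<'E'
from fit import *
for n in("scene","top"):
    d=cam(n);P,m=cloud(d);hsv=cv2.cvtColor(d["color"],cv2.COLOR_RGB2HSV)
    near=m&(np.linalg.norm(P-c0,axis=2)<130)
    Q=P[near&(hsv[...,2]<40)];p=np.array([c0[0],c0[1],yaw0])
    def r3(p,Q):
        l=loc(Q,np.array([p[0],p[1],p[3]]),p[2]);return np.hypot(np.hypot(l[:,0],l[:,2])-91,l[:,1])-9
    p=np.append(p,150)
    for g in(8,6,6):p=least_squares(r3,p,args=(Q[abs(r3(p,Q))<g],),loss='soft_l1').x
    o=P[near&(hsv[...,0]>5)&(hsv[...,0]<20)&(hsv[...,1]>150)&(hsv[...,2]>60)]
    for nm,c,y in(("own",np.array([p[0],p[1],p[3]]),p[2]),("c0",c0,yaw0)):
        l=loc(o,c,y);rr=np.hypot(l[:,0],l[:,2]);l=l[(abs(l[:,1]-8)<9)&(rr<78)&(rr>36)]
        f=lambda q:np.hypot(l[:,0]*np.cos(q[0])+l[:,2]*np.sin(q[0]),l[:,1]-5-q[1])-8.5
        s=min((least_squares(f,[a,0],loss='soft_l1') for a in(-.3,-.1,.1,.3)),key=lambda s:s.cost)
        print(n,nm,c.round(1),round(y,3),len(l),'theta',np.degrees(s.x[0]).round(1),'dy',s.x[1].round(1),'rms',f(s.x).std().round(2))
E
python3 th.py; python3 -c "
from h import *
path([])"
```

```text
scene own [575.7 -80.  148.3] -0.308 121 theta 11.2 dy -0.4 rms 0.74
scene c0 [575.5 -80.7 150. ] -0.304 121 theta 11.5 dy 0.3 rms 0.75
top own [576.1 -81.3 150. ] -0.305 15 theta 11.2 dy -0.2 rms 0.2
top c0 [575.5 -80.7 150. ] -0.304 15 theta 10.2 dy -0.4 rms 0.21
tip local [-37.9  72.7  47.2] axes [[-0.0, 1.0, -0.0], [0.5, -0.0, -0.87], [-0.87, -0.0, -0.5]] q [ 0.24  0.72  1.57 -0.83  1.58  0.88] F [ 0.3 -0.6  0. ] t 14.775
```

Run:
```python
from h import *
path([pol(43,60,30)]+[pol(a,60,-10) for a in (42,36,31,28,25,23,21)])
a=cam("scene")["color"]
cv2.imwrite('pics/s4.png',cv2.resize(a[165:305,110:210],None,fx=4,fy=4,interpolation=cv2.INTER_CUBIC)[...,::-1])
```

```text
tip local [-37.9  72.7  47.2] axes [[-0.0, 1.0, -0.0], [0.5, -0.0, -0.87], [-0.87, -0.0, -0.5]] q [ 0.24  0.72  1.57 -0.83  1.58  0.88] F [ 0.3 -0.6  0. ] t 14.775
[-40.9  30.   43.9] [-18.4  -3.   38.7]
[-40.1 -10.   44.6] [-20.6   0.8  34.3]
[-35.3 -10.   48.5] [-3.4  4.9 -2. ]
[-30.9 -10.   51.4] [-2.5  4.4 -1.4]
[-28.2 -10.   53. ] [-1.3  2.7 -0.8]
[-25.4 -10.   54.4] [-1.2  2.8 -0.7]
[-23.4 -10.   55.2] [-0.7  1.9 -0.4]
[-21.5 -10.   56. ] [-0.7  1.9 -0.4]
```

View pics/s4.png

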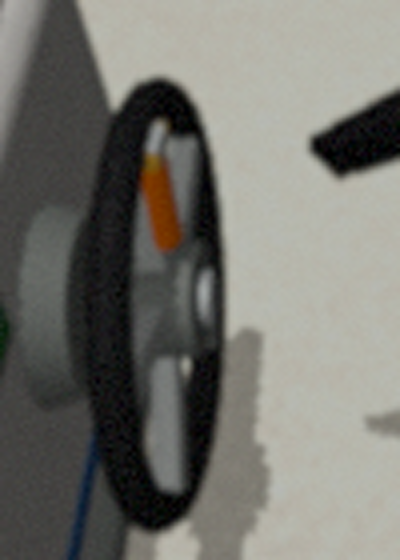

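Run:
```python
from h import *
d=cam("scene")
hsv=cv2.cvtColor(d["color"],cv2.COLOR_RGB2HSV);m=(hsv[...,0]>5)&(hsv[...,0]<20)&(hsv[...,1]>150)&(hsv[...,2]>60)
yx=np.argwhere(m);yx=yx[(yx[:,1]>130)&(yx[:,1]<165)&(yx[:,0]>190)&(yx[:,0]<250)]
print('obs ends (col,row)',[ (yx[yx[:,0]==r][:,1].mean().round(1),r) for r in(yx[:,0].min()+1,int(np.median(yx[:,0])),yx[:,0].max()-1)],'mean',yx.mean(0)[::-1])
for th in(-30,-20,-10,-5,0,5,11,20):
    t=np.radians(th);print(th,[proj(d,L.apply([-r*np.sin(t),9,r*np.cos(t)])+c0).round(1).tolist() for r in(34,57,80)])
```

```text
obs ends (col,row) [(np.float64(149.0), np.int64(205)), (np.float64(150.0), 216), (np.float64(151.0), np.int64(226))] mean [149.71111111 215.9037037 ]
-30 [[151.0, 237.0], [147.6, 235.5], [144.0, 233.9]]
-20 [[151.2, 233.5], [147.9, 229.5], [144.5, 225.2]]
-10 [[151.5, 230.3], [148.5, 223.9], [145.3, 217.0]]
-5 [[151.7, 228.7], [148.8, 221.3], [145.8, 213.3]]
0 [[151.9, 227.3], [149.2, 218.8], [146.4, 209.9]]
5 [[152.1, 226.0], [149.7, 216.6], [147.1, 206.7]]
11 [[152.5, 224.5], [150.3, 214.2], [148.0, 203.4]]
20 [[153.0, 222.7], [151.3, 211.2], [149.4, 199.3]]
```

jog_arm(
  motion=[
    [0, 0, 0, -9.2, -1.5, 19.3, 0],
    [0, 0, 0, -9.2, -1.5, 19.4, 0],
    [0, 0, 0, -10.3, 0.4, 17.1, 0],
    [0, 0, 0, -10.3, 0.4, 17.2, 0],
    [0, 0, 0, 0, 0, 0, 0],
  ],
)

```text
t: 15.5
eef_pos: [554.2, -15.4, 233.5]
tcp_rot: [3.141, 1.047, 1.264]
ft_force: [0.2, -0.5, -0.4]
opening: 0.006
grip_force: 0.3
```

jog_arm(
  motion=[
    [0, 0, 0, -1.7, 2.5, -1, 0],
    [0, 0, 0, -1.7, 2.4, -1, 0],
    [0, 0, 0, -1.3, 2.2, -0.7, 0],
    [0, 0, 0, -1.2, 2.2, -0.7, 0],
    [0, 0, 0, -0.7, 1.3, -0.4, 0],
    [0, 0, 0, -0.6, 1.4, -0.4, 0],
    [0, 0, 0, -0.6, 1.4, -0.4, 0],
    [0, 0, 0, -0.6, 1.4, -0.3, 0],
    [0, 0, 0, 0, 0, 0, 0],
  ],
)

```text
t: 16.62
eef_pos: [568.7, -18.4, 243.2]
tcp_rot: [3.141, 1.047, 1.266]
ft_force: [0.8, 3.3, -3.5]
opening: 0.008
grip_force: 3.0
```

```bash
python3 th.py
python3 - <<'E'
from h import *
path([pol(a,60,-10) for a in (24,22,20,18)])
E
```

```text
scene own [575.7 -80.  148.4] -0.307 119 theta 5.5 dy -0.2 rms 0.69
scene c0 [575.5 -80.7 150. ] -0.304 120 theta 5.6 dy 0.5 rms 0.69
top own [576.  -80.9 149.8] -0.313 4 theta 6.9 dy -1.2 rms 0.14
top c0 [575.5 -80.7 150. ] -0.304 4 theta 6.4 dy -1.1 rms 0.14
tip local [-25.1  -9.8  54.4] axes [[0.0, 1.0, 0.0], [0.5, -0.0, -0.87], [-0.87, 0.0, -0.5]] q [ 0.12  0.67  1.66 -0.91  1.48  0.85] F [ 1.6  3.8 -4.6] t 16.725
[-24.4 -10.   54.8] [-0.5  0.7 -0.1]
[-22.5 -10.   55.6] [-0.7  1.9 -0.4]
[-20.5 -10.   56.4] [-0.6  2.  -0.4]
[-18.5 -10.   57.1] [-0.6  2.  -0.3]
```

jog_arm(
  motion=[
    [0, 0, 0, -0.5, 1.2, -0.3, 0],
    [0, 0, 0, -0.5, 1.2, -0.3, 0],
    [0, 0, 0, -0.5, 1.2, -0.3, 0],
    [0, 0, 0, -0.5, 1.2, -0.3, 0],
    [0, 0, 0, 0, 0, 0, 0],
    [0, 0, 0, 0, 0, 0, 0],
    [0, 0, 0, 2, -5, 0, 0],
    [0, 0, 0, 8, 0, -14, 0],
    [0, 0, 0, 9, 0, -15, 0],
    [0, 0, 0, 9, 0, -15, 0],
  ],
)

```text
t: 17.98
eef_pos: [584.4, 32.7, 243.6]
tcp_rot: [3.141, 1.048, 1.266]
ft_force: [-0.2, 0.2, -0.5]
opening: 0.006
grip_force: 0.0
```

jog_arm(
  motion=[
    [0, 0, 0, 0, 0, -30, 0],
    [0, 0, 0, 0, -10, -40, 0],
    [0, 0, 0, 0, -10, -40, 0],
    [0, 0, 0, 0, 0, -30, 0],
    [0, 0, 0, 0, 0, 0, 0],
  ],
)

```text
t: 18.6
eef_pos: [601.5, 155.3, 314.0]
tcp_rot: [3.138, 1.046, 1.266]
ft_force: [-0.2, -0.4, -0.8]
opening: 0.005
grip_force: 0.0
```

```bash
python3 th.py
python3 - <<'E'
from h import *
path([])
d=cam("scene")
hsv=cv2.cvtColor(d["color"],cv2.COLOR_RGB2HSV);m=(hsv[...,0]>5)&(hsv[...,0]<20)&(hsv[...,1]>150)&(hsv[...,2]>60)
yx=np.argwhere(m);yx=yx[(yx[:,1]>130)&(yx[:,1]<165)&(yx[:,0]>190)&(yx[:,0]<250)]
print(yx.mean(0)[::-1])
cv2.imwrite('pics/s5.png',cv2.resize(d["color"][165:305,110:210],None,fx=4,fy=4,interpolation=cv2.INTER_CUBIC)[...,::-1])
E
```

```text
scene own [575.8 -80.  148.4] -0.309 114 theta 4.8 dy -0.3 rms 0.72
scene c0 [575.5 -80.7 150. ] -0.304 114 theta 4.8 dy 0.5 rms 0.72
top own [576.2 -81.2 150.1] -0.304 26 theta 4.9 dy -0.2 rms 0.42
top c0 [575.5 -80.7 150. ] -0.304 26 theta 3.9 dy -0.5 rms 0.46
tip local [-45.7 163.7 124. ] axes [[-0.0, 1.0, -0.0], [0.5, 0.0, -0.87], [-0.87, -0.0, -0.5]] q [ 0.36  0.7   1.37 -0.78  1.8   0.78] F [ 0.3 -0.8  0.3] t 18.7
[149.2109375 219.1328125]
```

View pics/s5.png

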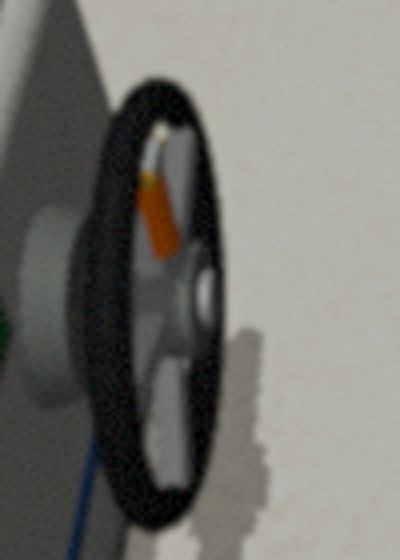

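```bash
cat > sil.py <<'E'
from h import *
for n in("scene","top"):
    d=cam(n);hsv=cv2.cvtColor(d["color"],cv2.COLOR_RGB2HSV);m=((hsv[...,0]>4)&(hsv[...,0]<22)&(hsv[...,1]>120)&(hsv[...,2]>50))
    P,v=cloud(d);l=loc(P,c0,yaw0);m&=(abs(l[...,1]-8)<12)&(np.hypot(l[...,0],l[...,2])<84)&(l[...,2]>20)
    yx=np.argwhere(m);obs=yx.mean(0)[::-1];print(n,len(yx),obs.round(2))
    for cc in(c0,c0+[0.4,.3,-1]):
      for th in(-4,-2,0,2,4,6):
        t=np.radians(th);ph=np.radians(np.linspace(0,180,13));pts=[]
        for r in(34,80):
            for f in ph:
                s=8.5*np.cos(f);y=5+8.5*np.sin(f)
                pts.append(proj(d,L.apply([-r*np.sin(t)+s*np.cos(t),y,r*np.cos(t)+s*np.sin(t)])+cc))
        h=cv2.convexHull(np.float32(pts));k=np.zeros((384*8,512*8),np.uint8);cv2.fillConvexPoly(k,np.int32(h*8+4),1)
        k=cv2.resize(k.astype(np.float32),(512,384),interpolation=cv2.INTER_AREA)
        mo=cv2.moments(k);iou=np.minimum(k,m).sum()/np.maximum(k,m).sum()
        print(th,round(mo['m10']/mo['m00'],2),round(mo['m01']/mo['m00'],2),'area',round(mo['m00']),'iou',round(iou,3))
E
python3 sil.py
```

```text
scene 132 [149.44 219.52]
-4 148.27 220.89 area 163 iou 0.552
-2 148.46 219.9 area 166 iou 0.623
0 148.63 218.89 area 170 iou 0.685
2 148.84 217.98 area 172 iou 0.727
4 149.03 217.08 area 173 iou 0.716
6 149.21 216.21 area 173 iou 0.654
-4 148.61 221.37 area 162 iou 0.576
-2 148.78 220.4 area 166 iou 0.644
0 148.95 219.42 area 167 iou 0.708
2 149.13 218.47 area 169 iou 0.737
4 149.37 217.57 area 172 iou 0.7
6 149.56 216.72 area 175 iou 0.633
top 34 [358.29 160.32]
-4 361.25 154.42 area 82 iou 0.199
-2 360.98 155.26 area 80 iou 0.241
0 360.65 156.21 area 77 iou 0.297
2 360.34 157.12 area 74 iou 0.356
4 360.03 158.05 area 72 iou 0.408
6 359.7 158.98 area 69 iou 0.437
-4 360.96 154.35 area 83 iou 0.2
-2 360.7 155.25 area 80 iou 0.24
0 360.38 156.15 area 77 iou 0.288
2 360.08 157.08 area 75 iou 0.342
4 359.79 157.97 area 72 iou 0.39
6 359.43 158.93 area 69 iou 0.436
```

Run:
```python
from h import *
path([pol(37,60,35),pol(37,60,-10)]+[pol(a,60,-10) for a in (30,26,24)])
```

```text
tip local [-45.5 162.8 124. ] axes [[-0.0, 1.0, -0.0], [0.5, -0.0, -0.87], [-0.87, -0.0, -0.5]] q [ 0.36  0.7   1.37 -0.78  1.8   0.78] F [-0.1 -0.4 -0.9] t 18.85
[-36.1  35.   47.9] [  2.1   9.6 148.7]
[-36.1 -10.   47.9] [-22.5   0.1  39. ]
[-30. -10.  52.] [-3.5  6.1 -2. ]
[-26.3 -10.   53.9] [-1.7  3.7 -1. ]
[-24.4 -10.   54.8] [-0.8  1.9 -0.4]
```

jog_arm(
  motion=[
    [0, 0, 0, 0.5, 2.4, 37, 0],
    [0, 0, 0, 0.5, 2.4, 37, 0],
    [0, 0, 0, 0.5, 2.4, 37, 0],
    [0, 0, 0, 0.5, 2.4, 37, 0],
    [0, 0, 0, -7.5, 0, 13, 0],
    [0, 0, 0, -7.5, 0, 13, 0],
    [0, 0, 0, -7.5, 0, 13, 0],
    [0, 0, 0, 0, 0, 0, 0],
  ],
)

```text
t: 19.85
eef_pos: [558.8, -14.6, 237.8]
tcp_rot: [3.14, 1.046, 1.265]
ft_force: [-0.3, -0.5, -1.7]
opening: 0.004
grip_force: 0.9
```

jog_arm(
  motion=[
    [0, 0, 0, -1.8, 3, -1, 0],
    [0, 0, 0, -1.7, 3.1, -1, 0],
    [0, 0, 0, -0.9, 1.9, -0.5, 0],
    [0, 0, 0, -0.8, 1.8, -0.5, 0],
    [0, 0, 0, 0, 0, 0, 0],
    [0, 0, 0, 0, 0, 0, 0],
  ],
)

```text
t: 20.6
eef_pos: [568.2, -17.0, 243.4]
tcp_rot: [3.141, 1.047, 1.266]
ft_force: [1.0, 2.2, -1.6]
opening: 0.005
grip_force: 1.4
```

```bash
python3 - <<'E'
from h import *
path([pol(a,60,-10) for a in (26,24,22,20,19,18)])
E
python3 th.py
```

```text
tip local [-26.   -8.6  54.6] axes [[0.0, 1.0, -0.0], [0.5, -0.0, -0.87], [-0.87, 0.0, -0.5]] q [ 0.12  0.67  1.66 -0.91  1.48  0.85] F [ 1.   2.2 -1.6] t 20.6
[-26.3 -10.   53.9] [-0.1 -0.3  1.6]
[-24.4 -10.   54.8] [-0.8  1.9 -0.4]
[-22.5 -10.   55.6] [-0.7  1.9 -0.4]
[-20.5 -10.   56.4] [-0.6  2.  -0.4]
[-19.5 -10.   56.7] [-0.3  1.  -0.2]
[-18.5 -10.   57.1] [-0.3  1.  -0.2]
scene own [575.7 -80.  148.4] -0.308 118 theta 4.8 dy -0.3 rms 0.64
scene c0 [575.5 -80.7 150. ] -0.304 118 theta 4.9 dy 0.5 rms 0.64
top own [576.  -80.8 150. ] -0.312 7 theta 4.3 dy -0.8 rms 0.26
top c0 [575.5 -80.7 150. ] -0.304 7 theta 3.8 dy -0.8 rms 0.27
```

jog_arm(
  motion=[
    [0, 0, 0, 2.5, -1, 1.5, 0],
    [0, 0, 0, 4, 0, 2, 0],
    [0, 0, 0, 0, 1.5, 0, 0],
    [0, 0, 0, 0, 1.3, 0, 0],
    [0, 0, 0, 0, 1, 0, 0],
    [0, 0, 0, 0, 1, 0, 0],
    [0, 0, 0, 0, 0, 0, 0],
    [0, 0, 0, 0, 0, 0, 0],
  ],
)

```text
t: 21.7
eef_pos: [571.8, -18.0, 236.2]
tcp_rot: [3.141, 1.047, 1.266]
ft_force: [-0.9, -0.7, -0.4]
opening: 0.006
grip_force: 0.0
```

```bash
python3 -c "
from h import *
path([])"; python3 th.py
```

```text
tip local [-22.3  -8.5  47.4] axes [[0.0, 1.0, -0.0], [0.5, -0.0, -0.87], [-0.87, 0.0, -0.5]] q [ 0.12  0.68  1.66 -0.91  1.48  0.86] F [-0.9 -0.7 -0.4] t 21.7
scene own [575.7 -80.  148.4] -0.307 121 theta 4.7 dy -0.1 rms 0.66
scene c0 [575.5 -80.7 150. ] -0.304 122 theta 4.8 dy 0.6 rms 0.66
top own [575.7 -81.1 150. ] -0.309 7 theta 7.6 dy -0.7 rms 1.1
top c0 [575.5 -80.7 150. ] -0.304 7 theta 7.4 dy -0.9 rms 1.11
```

jog_arm(
  motion=[
    [0, 0, 0, 0, 1, 0, 0],
    [0, 0, 0, 0, 1, 0, 0],
    [0, 0, 0, 0, 1, 0, 0],
    [0, 0, 0, 0, 0, 0, 0],
  ],
)

```text
t: 22.3
eef_pos: [574.7, -18.9, 236.2]
tcp_rot: [3.141, 1.047, 1.266]
ft_force: [-2.0, 1.7, 2.0]
opening: 0.001
grip_force: 1.5
```

```bash
python3 -c "
from h import *
path([])"; python3 th.py|head -2
```

```text
tip local [-19.3  -8.5  47.4] axes [[0.0, 1.0, -0.0], [0.5, -0.0, -0.87], [-0.87, 0.0, -0.5]] q [ 0.12  0.69  1.65 -0.92  1.48  0.85] F [-2.   1.7  2. ] t 22.3
scene own [575.7 -80.  148.4] -0.308 120 theta 2.7 dy -0.2 rms 0.6
scene c0 [575.5 -80.7 150. ] -0.304 124 theta 2.7 dy 0.5 rms 0.61
```

jog_arm(
  motion=[
    [0, 0, 0, 0, 0.8, 0, 0],
    [0, 0, 0, 0, 0.8, 0, 0],
    [0, 0, 0, 0, 0, 0, 0],
    [0, 0, 0, 0, 0, 0, 0],
    [0, 0, 0, 0, -4, 0, 0],
    [0, 0, 0, 8, -2, -14, 0],
    [0, 0, 0, 9, 0, -15, 0],
    [0, 0, 0, 9, 0, -15, 0],
    [0, 0, 0, 0, 0, -40, 0],
    [0, 0, 0, 0, 0, -40, 0],
  ],
)

```text
t: 23.65
eef_pos: [607.0, 99.3, 275.9]
tcp_rot: [-3.14, 1.047, 1.268]
ft_force: [-0.4, 0.3, 0.6]
opening: 0.003
grip_force: 0.0
```

jog_arm(
  motion=[
    [0, 0, 0, 0, -10, -50, 0],
    [0, 0, 0, 0, -10, -50, 0],
    [0, 0, 0, 0, 0, 0, 0],
  ],
)

```text
t: 24.02
eef_pos: [613.5, 189.7, 326.9]
tcp_rot: [3.137, 1.045, 1.266]
ft_force: [-0.2, -0.5, -0.3]
opening: 0.003
grip_force: 0.0
```

```bash
python3 th.py; python3 sil.py|head -14;  python3 -c "
from h import *
d=cam('top');cv2.imwrite('pics/t6.png',np.hstack([cv2.resize(cam('scene')['color'][165:305,110:210],None,fx=4,fy=4),cv2.resize(d['color'][110:220,320:380],None,fx=5,fy=560/110)])[...,::-1])"
```

```text
scene own [575.7 -80.  148.3] -0.307 111 theta 1.2 dy -0.3 rms 0.75
scene c0 [575.5 -80.7 150. ] -0.304 111 theta 1.2 dy 0.5 rms 0.75
top own [576.2 -81.3 150.1] -0.306 32 theta 1.6 dy -0.2 rms 0.47
top c0 [575.5 -80.7 150. ] -0.304 32 theta 0.6 dy -0.6 rms 0.48
scene 127 [149.41 221.47]
-4 148.27 220.89 area 163 iou 0.628
-2 148.46 219.9 area 166 iou 0.694
0 148.63 218.89 area 170 iou 0.7
2 148.84 217.98 area 172 iou 0.65
4 149.03 217.08 area 173 iou 0.569
6 149.21 216.21 area 173 iou 0.495
-4 148.61 221.37 area 162 iou 0.656
-2 148.78 220.4 area 166 iou 0.708
0 148.95 219.42 area 167 iou 0.703
2 149.13 218.47 area 169 iou 0.647
4 149.37 217.57 area 172 iou 0.572
6 149.56 216.72 area 175 iou 0.499
top 35 [358.86 159.26]
```

View pics/t6.png

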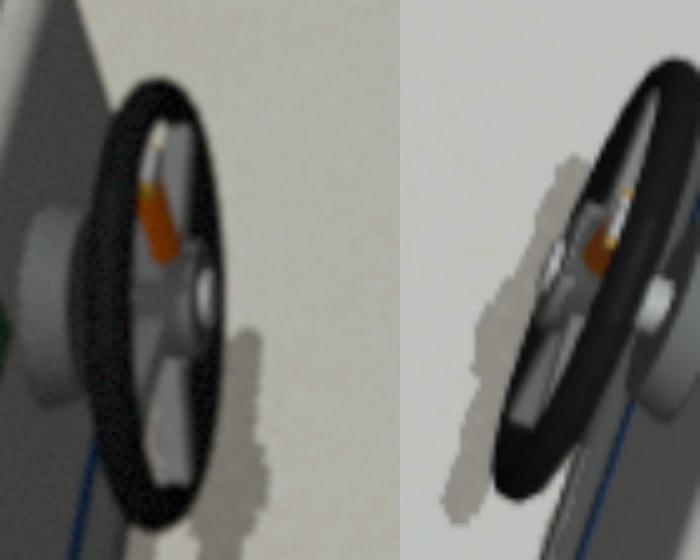

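Depth puts the grip about 1° from vertical and the silhouette about -1°, so it is upright. The hand is clear and the bystanders were not touched, so I'm handing in.

```bash
python3 -c "
from cell import env
print(env.job_done())"
```

```text
the job is handed in; nothing more can be done
None
```

The handwheel is parked with the orange grip straight up, to within about 1–2° by the cameras. It was pushed round by its spokes with the closed fingertips and never gripped, although they also seemed to brush the inside of the rim lightly near the end. The hand is clear, the bottle, slide box and pot were left alone, and the job was handed in at about 24 s.

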